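# Load four watches into the tester in tray order

### The arm

A 7-joint arm with a two-finger parallel gripper is mounted at the origin on the work surface. World frame = base frame: x ahead of the robot, y to its left, z up, the work surface at z = 0. Lengths are in m, angles in rad, forces in N, time in s.
With the tool pointing down it reaches from about 0.425 to 0.925 m from the base axis. Payload 6.8 kg.
Tool frame: the origin (TCP) lies between the finger pads, 19 mm behind the fingertips; this is the grasp point; z points along the fingers, y is the line along which they close (so a half turn about z gives the same grasp; the last joint's range is limited). The gripper opens to 85 mm and grips with 20 to 120 N. Pads are 22 mm wide; open, the fingers measure 114 mm over their backs; the gripper's body (76 mm by 85 mm) begins 54 mm behind the grasp point. The pads swing forward as they close: fully open they stand 13 mm farther back than shut.
Start: joints at [-1.276, 0.477, 0.022, 1.555, -0.011, 1.109, -0.083], TCP at [0.265, 0.621, 0.25] pointing down, gripper open.
Joint ranges: [-2.96, 2.96], [-0.34, 2.1], [-1.41, 1.46], [0.24, 2.44], [-1.37, 4.51], [0.17, 1.92], [-2.96, 2.96]. Speed limits (rad/s): [2.39, 2.39, 3.14, 3.14, 3.14, 3.14, 3.14].

### API

Orientations are given as a 3x3 rotation matrix whose columns are the frame's x, y, z axes.
In Python, from plant import bot, viewer, job, nets gives the robot as it stands. The module is installed in compiled form; this text tells all that it offers.
- The arm moves only by the shell command python3 -m creep 'ROWS' [OPENING] [FORCE]. ROWS is a JSON object whose one key "plan" holds a list of rows, each an object with "translation": the shift along the tool's x, y, z in mm, a list of three; "yaw": the turn about the tool's z in degrees. In form: {"plan": [{"translation": [x, y, z], "yaw": yaw}, ...]}. A call has 1 to 12 rows; each row is the pose to reach, as a shift and turn from the pose commanded when the call began, along the tool's axes at that moment; what a row does not reach only later rows make up. A row lasts 1/12 s, in which the tool goes at most 41.7 mm and 7.16 degrees, less where a joint would pass 70% of its speed; a pose out of reach is approached as far as the arm can. A call with a gripper value outside its range is refused whole. OPENING is the finger opening in mm, from 0 to 85.4, set as the call begins (- or left out, the last holds). The fingers move at their own pace and stop on an object; FORCE is the grip in N (left out, the last holds). Time passes only in rows, so rows that repeat a pose let the fingers close. It gives the time, the measured TCP pose, the force, the opening and the grip force at its end, in the units of the state.
- bot.get_obs(): the state, without advancing time (a new reading comes with each control period).
- viewer.read_camera(name): name is "scene" or "top" or "wrist"; returns (picture, depth): 420x560x3 uint8, red, green, blue; 420x560 float32, m along the optical axis (not along the pixel's ray), 0 where there is no reading.
- viewer.camera_model(name): a dict with "K" (3x3 intrinsics, pixels), "extrinsics" (4x4, takes a point from camera to world coordinates); the wrist camera has in their place "mount" (4x4, takes a point from camera to tool coordinates, whose origin is the TCP and whose axes are the flange's). Camera axes: x right, y down, z forward; pixel columns grow to the right and rows downward; lengths in m; the calibration is good to about 2 mm. A picture is of the moment at which its call begins: read the wrist's pose just before it. camera_model takes no time and is no camera call.
- job.sign_off(): hands the job in; it is judged then, once.
Trained networks look in the newest picture that a camera, given by its name, has taken for a name from the list of things; names that differ only in an ending like _2 or _b are one class to them, and where a whole thing is asked for, a point or a joint stands for the part that bears it (a point fixed in the world has none). Each returns a list of dicts, best first, with "p" (0 to 1); they miss things now and then, are a little off and sometimes report something else, mostly with a low value. They report only what shows in the picture. A call takes as long as a camera call. They do not tell look-alikes from the thing itself.
- nets.silhouettes(camera, thing): "pixels" (420x560 bool, what is visible of it).
- nets.mark_of(camera, thing): "point" ([x, y, z] in m, in world coordinates, good to about 4 mm: a listed point, or the origin of a listed thing).
The state is a dict: "time": time; "joints": joint angles; "qvel": joint speeds; "joint_efforts": joint torques, N m; "eef_pos": TCP position; "orientation": TCP orientation; "ft_force": force on the tool from outside, world axes, zero at the start; "wrist_torque": the same for the moment, N m; "opening": finger opening in m; "gripper_force": force on a finger pad.
Only numpy, scipy, OpenCV 4.12 (cv2) and the standard library are available. Lean on these libraries where they do the work, as an engineer would, in place of code of your own. Each camera call takes 0.05 s, during which the arm holds its last target. There are 200 camera calls.

### The job

Load the four watches, on their carrier blocks, from the job trays into the four spring-jaw holders of the tester, one in each holder, in the same order as their trays stand (leftmost tray to leftmost holder, as seen from the robot), because the results come out by position. Press each carrier squarely and centrally between its jaws until it is fully down on the seat, let go of it, and keep the watches upright all the time.

Things in the scene. Friction and masses are not known exactly. Their poses are not given: they have to be found in the camera images.
- tester: Pale fixed tester, low console at far side (x > 100, z < 75 mm). Origin on bench mid-row; y along row to robot's left. Four black seats, top z 36 mm, at x 0, y 127.5, 42.5, -42.5, -127.5 mm. Each has two sprung jaws at its y sides: 56 mm apart, orange lead-ins from z 48 flaring to 67 mm at z 60. A carrier (62 mm along y) wedges them open at about 10 N push; just laid on, it stays 18 mm too high.
- tray_rack: Aluminium base plate, 134 x 344 x 4 mm, fixed, carrying the row of four blue job trays. Origin on the bench (z = 0) under the middle of the row of watches; x points away from the robot, y along the row to the robot's left. Trays stand at y = +127.5, +42.5, -42.5, -127.5 mm.
- watch_white: Watch with rose-gold case and ivory-white dial, 38 mm across, fixed on a light grey carrier block 46 (x) x 62 (y) x 26 mm high; the watch stands 9 mm above the block. 150 g in all. Origin: centre of the block's underside, z up. Grip the block across its 46 mm (x) from above; a TCP 24 mm above the underside keeps the tips clear of the tray's rim. Either way round fits a holder.
- watch_blue: Watch with steel case and blue dial, 38 mm across, fixed on a light grey carrier block 46 (x) x 62 (y) x 26 mm high; the watch stands 9 mm above the block. 150 g in all. Origin: centre of the block's underside, z up. Grip the block across its 46 mm (x) from above; a TCP 24 mm above the underside keeps the tips clear of the tray's rim. Either way round fits a holder.
- watch_green: Watch with yellow-gold case and green dial, 38 mm across, fixed on a light grey carrier block 46 (x) x 62 (y) x 26 mm high; the watch stands 9 mm above the block. 150 g in all. Origin: centre of the block's underside, z up. Grip the block across its 46 mm (x) from above; a TCP 24 mm above the underside keeps the tips clear of the tray's rim. Either way round fits a holder.
- watch_red: Watch with black case and red dial, 38 mm across, fixed on a light grey carrier block 46 (x) x 62 (y) x 26 mm high; the watch stands 9 mm above the block. 150 g in all. Origin: centre of the block's underside, z up. Grip the block across its 46 mm (x) from above; a TCP 24 mm above the underside keeps the tips clear of the tray's rim. Either way round fits a holder.
- tray_white: Blue job tray, 128 (x) x 80 (y) mm, rim 12 mm high, with ivory-white ticket and case back in its front (-x) part; the white-dialled watch starts in it, on a white foam pad level with the rim, 16 mm above the bench. Fixed. Origin under the watch's place, at the tray's underside (4 mm above the bench); x away from the robot, y left.
- tray_blue: Blue job tray, 128 (x) x 80 (y) mm, rim 12 mm high, with blue ticket and case back in its front (-x) part; the blue-dialled watch starts in it, on a white foam pad level with the rim, 16 mm above the bench. Fixed. Origin under the watch's place, at the tray's underside (4 mm above the bench); x away from the robot, y left.
- tray_green: Blue job tray, 128 (x) x 80 (y) mm, rim 12 mm high, with green ticket and case back in its front (-x) part; the green-dialled watch starts in it, on a white foam pad level with the rim, 16 mm above the bench. Fixed. Origin under the watch's place, at the tray's underside (4 mm above the bench); x away from the robot, y left.
- tray_red: Blue job tray, 128 (x) x 80 (y) mm, rim 12 mm high, with red ticket and case back in its front (-x) part; the red-dialled watch starts in it, on a white foam pad level with the rim, 16 mm above the bench. Fixed. Origin under the watch's place, at the tray's underside (4 mm above the bench); x away from the robot, y left.
Not all that is in view belongs to the job. What is shaped like the watch_green but purple or turquoise is not meant.

How it is judged:
By the outcome, as a careful person would: the job done as asked, in the order asked, and still so for the second after the job is handed in, with the robot touching nothing.
It also fails if it takes over 99 s, if anything falls off the work surface, if the arm or the gripper's body presses on something with over 40 N, if the wrist force passes 120 N, or if a joint passes its speed limit or range.

## Working session

There is one attempt and no reset: what is moved stays moved. The work goes in short steps, Python scripts to look and compute and a shell command to move; the robot and the scene stay as the last step left them, time stands still between calls to the robot, and variables do not carry over. Pictures are saved under pics/ and viewed, at most 14 in all, crops included, and the job is handed in when it is done.

```bash
mkdir -p pics; python3 - <<'E'
from plant import bot, viewer, job, nets
import cv2, numpy as np
o=bot.get_obs(); print(o['time'],o['eef_pos'],np.round(o['orientation'],3).tolist(),o['opening'],o['ft_force'])
for c in ("top","scene"):
    p,d=viewer.read_camera(c); cv2.imwrite(f"pics/{c}0.png",p[:,:,::-1])
    m=viewer.camera_model(c); print(c,np.round(m['K'],1).tolist(),np.round(m['extrinsics'],3).tolist())
    for t in ["tester","tray_rack","watch_white","watch_blue","watch_green","watch_red","tray_white","tray_blue","tray_green","tray_red"]:
        print(t,[(np.round(r['point'],4).tolist(),round(r['p'],2)) for r in nets.mark_of(c,t)])
print(np.round(viewer.camera_model("wrist")['mount'],3).tolist(), bot.get_obs()['time'])
E
```

```text
0.0 [0.26441594 0.62044946 0.24904148] [[-0.92, 0.392, -0.001], [0.392, 0.92, -0.002], [-0.0, -0.002, -1.0]] 0.08507133808883728 [-0.32106675  0.24150912 -0.44868032]
top [[511.7, 0.0, 281.3], [0.0, 511.7, 202.7], [0.0, 0.0, 1.0]] [[-0.016, -0.997, 0.081, 0.39], [-1.0, 0.015, -0.013, 0.125], [0.012, -0.081, -0.997, 1.326], [0.0, 0.0, 0.0, 1.0]]
tester [([0.6295, -0.0623, -0.0004], 0.77)]
tray_rack [([0.4369, 0.0643, -0.0023], 0.71)]
watch_white [([0.443, -0.0644, 0.0184], 0.93)]
watch_blue [([0.4419, 0.106, 0.0141], 0.78), ([0.4423, -0.061, 0.006], 0.35)]
watch_green [([0.7233, 0.2555, -0.0031], 0.88), ([0.2268, 0.3444, -0.0016], 0.84), ([0.4358, 0.194, 0.0178], 0.82), ([0.3437, 0.4221, 0.0027], 0.7)]
watch_red [([0.44, 0.0193, 0.0181], 0.88)]
tray_white [([0.4407, -0.0624, 0.0062], 0.97)]
tray_blue [([0.4415, 0.1049, -0.0009], 0.6)]
tray_green [([0.4398, 0.1053, 0.0032], 0.63), ([0.4381, 0.1898, 0.0077], 0.62)]
tray_red [([0.4438, 0.0207, 0.004], 0.92)]
scene [[383.5, 0.0, 275.7], [0.0, 383.5, 211.8], [0.0, 0.0, 1.0]] [[-0.237, 0.809, -0.538, 0.949], [0.971, 0.204, -0.122, 0.239], [0.011, -0.552, -0.834, 0.817], [0.0, 0.0, 0.0, 1.0]]
tester [([0.6312, -0.0674, -0.0044], 0.81)]
tray_rack [([0.4369, 0.067, -0.0008], 0.75)]
watch_white [([0.4397, -0.06, 0.0137], 0.77)]
watch_blue [([0.4418, 0.1034, 0.0195], 0.86)]
watch_green [([0.4396, 0.1886, 0.0165], 0.85), ([0.2242, 0.3406, 0.0005], 0.8), ([0.3462, 0.4204, 0.0002], 0.73), ([0.7271, 0.2556, -0.0033], 0.56)]
watch_red [([0.4448, 0.0186, 0.0193], 0.58), ([0.44, -0.0609, 0.0058], 0.2)]
tray_white [([0.4402, -0.0634, 0.0056], 0.76), ([0.4405, 0.0685, -0.0019], 0.7)]
tray_blue [([0.4393, 0.1056, 0.0034], 0.64), ([0.4425, 0.1891, 0.0068], 0.6)]
tray_green [([0.4399, 0.1922, 0.0056], 0.69)]
tray_red [([0.4366, 0.0249, 0.0043], 0.86)]
[[0.001, -0.952, -0.307, 0.079], [1.0, 0.001, -0.001, -0.0], [0.002, -0.307, 0.952, -0.125], [0.0, 0.0, 0.0, 1.0]] 1.1
```

View pics/top0.png

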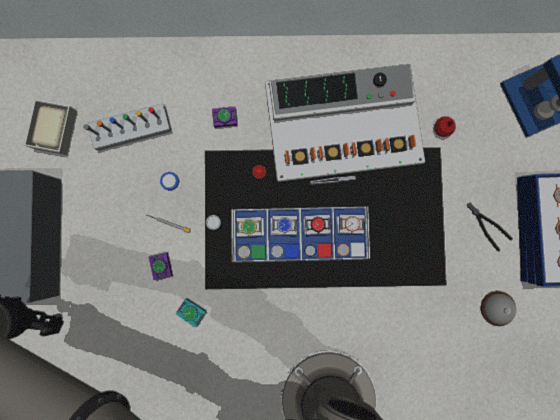

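View pics/scene0.png

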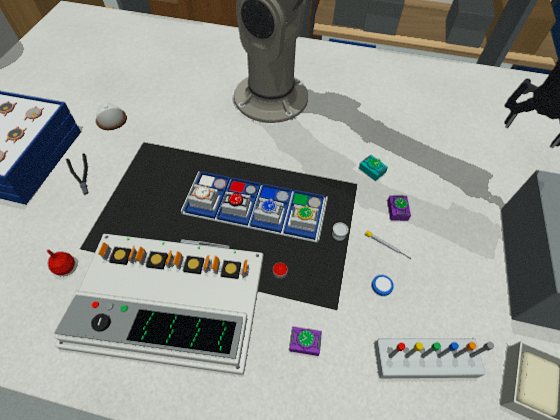

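The trays stand, left to right: green (249,226), blue (285,225), red (319,225), white (351,224). The holders are at (303,157), (334,153), (366,149) and (400,144). The green watch at (249,226) has a light grey carrier in a tray. The purple ones (225,117) and (160,266) and the turquoise one (190,312) lie loose and are look-alikes. I'll move the wrist camera over the area, and use its picture as the enlarged check.

```bash
python3 -m creep '{"plan":[{"translation":[-40,-30,-5],"yaw":7},{"translation":[-76,-58,-10],"yaw":14},{"translation":[-112,-86,-15],"yaw":21},{"translation":[-144,-110,-20],"yaw":28},{"translation":[-176,-134,-25],"yaw":35},{"translation":[-208,-158,-30],"yaw":42},{"translation":[-240,-182,-35],"yaw":49},{"translation":[-272,-207,-40],"yaw":56},{"translation":[-304,-232,-45],"yaw":63},{"translation":[-336,-256,-50],"yaw":67},{"translation":[-368,-281,-50],"yaw":67},{"translation":[-400,-306,-50],"yaw":67}]}' 85 80; python3 -m creep '{"plan":[{"translation":[-29,22,0],"yaw":0}]}' | tail -5
```

```text
time: 2.1
eef_pos: [0.5103, 0.1868, 0.3008]
orientation: [[0.001, 1.0, 0.001], [1.0, -0.001, 0.001], [0.001, 0.001, -1.0]]
ft_force: [1.5, 0.4, 0.1]
opening: 0.0851
gripper_force: 0.0
eef_pos: [0.532, 0.1561, 0.3007]
orientation: [[0.003, 1.0, 0.001], [1.0, -0.003, 0.0], [0.0, 0.001, -1.0]]
ft_force: [1.5, 0.6, -0.2]
opening: 0.0848
gripper_force: 0.0
```

```bash
cat > h.py <<'E'
from plant import bot, viewer, job, nets
import cv2, numpy as np
T=["tester","tray_rack","watch_white","watch_blue","watch_green","watch_red"]
def pose():
    o=bot.get_obs(); E=np.eye(4); E[:3,:3]=o['orientation']; E[:3,3]=o['eef_pos']; return E
def look(name, things=T):
    E=pose(); p,d=viewer.read_camera("wrist"); cv2.imwrite(f"pics/{name}.png",p[:,:,::-1])
    m=viewer.camera_model("wrist"); C=E@m['mount']; np.savez(f"pics/{name}.npz",p=p,d=d,C=C,K=m['K'])
    for t in things: print(t,[(np.round(r['point'],4).tolist(),round(r['p'],2)) for r in nets.mark_of("wrist",t)])
    return p,d,C,m['K']
def cloud(d,C,K):
    v,u=np.mgrid[:d.shape[0],:d.shape[1]]
    X=np.stack([(u-K[0,2])*d/K[0,0],(v-K[1,2])*d/K[1,1],d],-1)
    W=X@C[:3,:3].T+C[:3,3]; W[d==0]=np.nan; return W
E
python3 - <<'E'
from h import *
p,d,C,K=look("w1"); print(K, C, bot.get_obs()['time'])
E
```

```text
tester [([0.6289, -0.0623, -0.0024], 0.75), ([0.4443, 0.0259, 0.0176], 0.4)]
tray_rack []
watch_white [([0.441, -0.0647, 0.0181], 0.6)]
watch_blue [([0.4425, 0.1064, 0.0162], 0.94)]
watch_green [([0.7245, 0.2558, -0.001], 0.88), ([0.4379, 0.1937, 0.0205], 0.55)]
watch_red [([0.4445, 0.0234, 0.017], 0.78), ([0.6294, -0.0621, -0.0039], 0.44)]
[[372.1033193    0.         277.5297055 ]
 [  0.         372.1033193  211.71459255]
 [  0.           0.           1.        ]] [[ 9.99997205e-01 -2.36410121e-03 -4.06191196e-05  5.31632907e-01]
 [-2.26214817e-03 -9.51590896e-01 -3.07359155e-01  2.34392914e-01]
 [ 6.87975365e-04  3.07358388e-01 -9.51593583e-01  4.25578161e-01]
 [ 0.00000000e+00  0.00000000e+00  0.00000000e+00  1.00000000e+00]] 2.5333
```

View pics/w1.png

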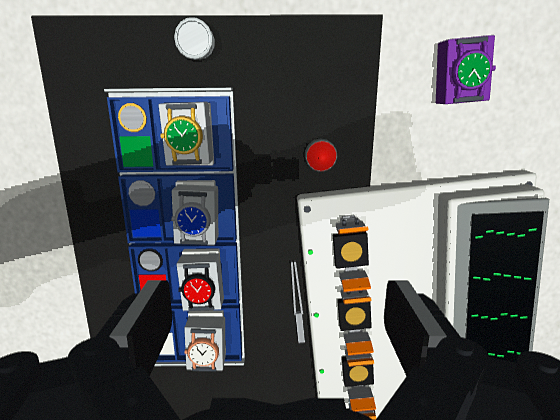

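The wrist view shows the green watch on a light grey carrier in its tray at (185,135), blue (192,215), red (198,285) and white (203,345). The purple look-alike is at (470,70), and the holders run down the column at x≈352. A second view comes next, shifted to -y.

```bash
python3 -m creep '{"plan":[{"translation":[-40,0,0],"yaw":0},{"translation":[-80,0,0],"yaw":0},{"translation":[-110,0,0],"yaw":0},{"translation":[-120,0,0],"yaw":0},{"translation":[-120,0,0],"yaw":0},{"translation":[-120,0,0],"yaw":0}]}' | tail -5; cat > m.py <<'E'
from h import *
def rects(name):
    f=np.load(f"pics/{name}.npz"); p,d,C,K=f['p'],f['d'],f['C'],f['K']; W=cloud(d,C,K)
    hsv=cv2.cvtColor(p,cv2.COLOR_RGB2HSV)
    print(name)
    for n,y in (("green",.191),("blue",.105),("red",.021),("white",-.063)):
        near=(abs(W[...,0]-.44)<.04)&(abs(W[...,1]-y)<.045)
        m=near&(W[...,2]>.03)&(W[...,2]<.07)
        if m.sum()<200: continue
        top=near&(W[...,2]>.038)&(W[...,2]<.0455)
        P=(W[top][:,:2]*1e4).astype(np.float32); (c,s,a)=cv2.minAreaRect(P)
        print(n,"rect c",np.round(np.array(c)/10,1),"size",np.round(np.array(s)/10,1),"ang",round(a,1),"ztop",round(float(np.median(W[top][:,2])*1e3),1),"zmax",round(float(np.percentile(W[m][:,2],99))*1e3,1),top.sum())
    dark=(hsv[...,2]<75)&(abs(W[...,2]-.036)<.005)&(W[...,0]>.55)&(W[...,0]<.72)
    gold=(hsv[...,1]>60)&(hsv[...,0]>10)&(hsv[...,0]<32)&(abs(W[...,2]-.036)<.005)&(W[...,0]>.55)&(W[...,0]<.72)
    for nm,mm in (("seat",dark|gold),("gold",gold)):
        k,l,st,ce=cv2.connectedComponentsWithStats(mm.astype(np.uint8))
        for i in range(1,k):
            if st[i,4]<120: continue
            P=W[l==i]; (c,s,a)=cv2.minAreaRect((P[:,:2]*1e4).astype(np.float32))
            print(nm,np.round(np.array(c)/10,1),"size",np.round(np.array(s)/10,1),round(a,1),"z",round(float(np.median(P[:,2]))*1e3,1),"px",np.round(ce[i]),st[i,4])
import sys
for n in sys.argv[1:]: rects(n)
E
python3 - <<'E'
from h import *
look("w2")
f=np.load("pics/w1.npz")['p']; cv2.imwrite("pics/crop1.png",cv2.resize(f[85:385,90:390],(600,600),interpolation=cv2.INTER_CUBIC)[:,:,::-1])
E
python3 m.py w1 w2
```

```text
eef_pos: [0.5311, 0.0411, 0.3]
orientation: [[-0.0, 1.0, 0.0], [1.0, 0.0, 0.001], [0.001, 0.0, -1.0]]
ft_force: [-0.0, 1.3, 0.0]
opening: 0.085
gripper_force: 0.0
tester [([0.6301, -0.0622, -0.0005], 0.82)]
tray_rack [([0.4356, 0.0636, -0.0003], 0.64)]
watch_white [([0.4421, -0.0629, 0.0161], 0.95), ([0.438, 0.192, 0.0201], 0.18)]
watch_blue []
watch_green [([0.4364, 0.1971, 0.0185], 0.87)]
watch_red [([0.4428, 0.0228, 0.0172], 0.79)]
w1
green rect c [437.2 193.6] size [46.2 61.9] ang 1.4 ztop 43.0 zmax 53.0 1344
blue rect c [440.  104.8] size [62.1 46.4] ang 87.1 ztop 43.1 zmax 53.0 1097
red rect c [440.4  20.8] size [46.5 62.3] ang 2.4 ztop 43.2 zmax 53.2 931
white rect c [440.5 -65.2] size [63.3 46.1] ang 88.3 ztop 43.3 zmax 53.2 773
seat [614.8  62.1] size [37.9 40.7] 6.4 z 37.2 px [351. 249.] 1137
seat [624.4 -21.8] size [37.9 40.3] 6.6 z 37.4 px [354. 315.] 871
seat [ 633.7 -106.6] size [37.7 41.6] 6.3 z 37.5 px [357. 374.] 648
seat [ 636.8 -134.6] size [29.2  3.6] 6.0 z 36.1 px [359. 390.] 133
gold [615.4  61. ] size [24.2 25.5] 28.1 z 37.4 px [351. 251.] 357
gold [624.8 -23.3
[... 265 characters left out ...]
53.0 1425
red rect c [440.4  20.6] size [46.2 61.8] ang 2.5 ztop 43.1 zmax 53.0 1167
white rect c [440.5 -65.4] size [62.6 46.1] ang 87.2 ztop 43.2 zmax 53.1 978
seat [614.8  62.1] size [38.2 39.9] 6.5 z 37.1 px [358. 149.] 1421
seat [624.1 -22.2] size [37.8 40.3] 6.8 z 37.2 px [361. 225.] 1210
seat [ 633.7 -106.7] size [37.8 40.4] 6.5 z 37.3 px [364. 293.] 971
seat [ 643.7 -196.5] size [37.9 52.2] 7.7 z 37.4 px [367. 357.] 857
gold [614.9  61.4] size [24.  24.9] 5.0 z 37.3 px [359. 150.] 456
gold [624.4 -23.1] size [24.3 25.1] 44.5 z 37.5 px [362. 227.] 381
gold [ 633.9 -107.8] size [23.8 25.6] 1.7 z 37.6 px [365. 294.] 320
gold [ 643.2 -192.3] size [24.1 25.8] 1.4 z 37.6 px [368. 354.] 272
```

View pics/w2.png

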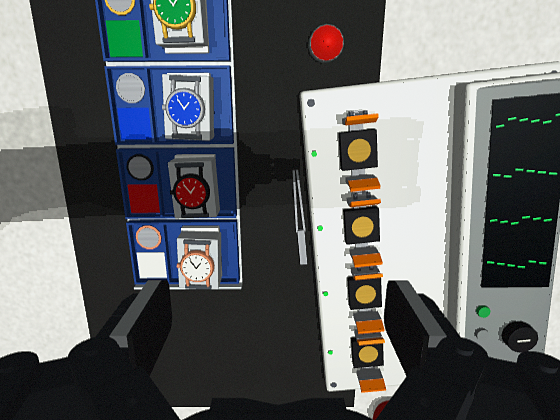

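View pics/crop1.png

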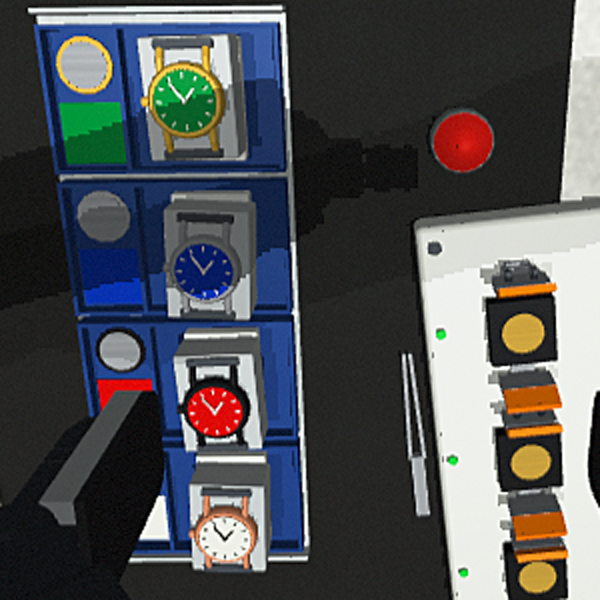

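The crop confirms it: green, blue, red and white each sit on a light grey carrier in their own tray, rotated by about +1.4, -2.9, +2.4 and -2.3°. Heights from the two wrist views agree: block tops at 43 mm and seats at 37 mm. The tester is turned by +6.4°.

```bash
cat > go.py <<'E'
from h import *
import sys
# target x y z (mm) yaw(ccw world, deg) -> tool deltas
x,y,z,a=map(float,sys.argv[1:5]); o=bot.get_obs(); R=np.array(o['orientation'])
dw=np.array([x,y,z])-1e3*np.array(o['eef_pos']); cur=np.degrees(np.arctan2(-R[0,0],R[1,0]))
print("t",round(o['time'],2),"delta tool",np.round(R.T@dw,1),"yaw",round(cur-a,2),"tilt",np.round(R[:2,2],4),"F",np.round(o['ft_force'],1),"open",round(o['opening']*1e3,1),"grip",round(o['gripper_force'],1))
E
python3 go.py 437.4 193.7 41 1.4
```

```text
t 3.38 delta tool [153.2 -93.7 258.9] yaw -1.37 tilt [-0.0002  0.    ] F [-1.1 -0.7 -0.8] open 84.5 grip 0.0
```

```bash
python3 -m creep '{"plan":[{"translation":[34,-20,10],"yaw":-1.4},{"translation":[66,-40,30],"yaw":-1.4},{"translation":[95,-58,50],"yaw":-1.4},{"translation":[123,-75,74],"yaw":-1.4},{"translation":[145,-88,104],"yaw":-1.4},{"translation":[153.2,-93.7,140],"yaw":-1.4},{"translation":[153.2,-93.7,175],"yaw":-1.4},{"translation":[153.2,-93.7,190],"yaw":-1.4},{"translation":[153.2,-93.7,199],"yaw":-1.4},{"translation":[153.2,-93.7,199],"yaw":-1.4},{"translation":[153.2,-93.7,199],"yaw":-1.4}]}' | tail -5; python3 go.py 437.4 193.7 41 1.4
```

```text
eef_pos: [0.4383, 0.1928, 0.1014]
orientation: [[-0.023, 1.0, 0.0], [1.0, 0.023, 0.0], [0.0, 0.0, -1.0]]
ft_force: [0.6, -0.9, 0.8]
opening: 0.0848
gripper_force: 0.0
t 4.3 delta tool [ 0.9 -0.9 60.4] yaw -0.1 tilt [0.0004 0.0001] F [ 0.6 -0.9  0.8] open 84.8 grip 0.0
```

```bash
python3 -m creep '{"plan":[{"translation":[0.5,-0.5,25],"yaw":0},{"translation":[0.5,-0.5,45],"yaw":0},{"translation":[0.5,-0.5,56],"yaw":0},{"translation":[0.5,-0.5,60.4],"yaw":0},{"translation":[0.5,-0.5,60.4],"yaw":0},{"translation":[0.5,-0.5,60.4],"yaw":0}]}' 85 | tail -5; python3 go.py 437.4 193.7 41 1.4;  python3 -m creep '{"plan":[{"translation":[0,0,0],"yaw":0},{"translation":[0,0,0],"yaw":0},{"translation":[0,0,0],"yaw":0},{"translation":[0,0,0],"yaw":0},{"translation":[0,0,0],"yaw":0},{"translation":[0,0,0],"yaw":0}]}' 40 80;  python3 go.py 437.4 193.7 41 1.4
```

```text
eef_pos: [0.438, 0.1934, 0.0415]
orientation: [[-0.023, 1.0, 0.001], [1.0, 0.023, 0.001], [0.001, 0.001, -1.0]]
ft_force: [1.0, -0.1, -0.2]
opening: 0.0852
gripper_force: 0.0
t 4.8 delta tool [ 0.3 -0.6  0.5] yaw -0.1 tilt [0.0011 0.0008] F [ 1.  -0.1 -0.2] open 85.2 grip 0.0
time: 5.3
eef_pos: [0.4377, 0.1935, 0.0416]
orientation: [[-0.023, 1.0, 0.001], [1.0, 0.023, 0.001], [0.001, 0.001, -1.0]]
ft_force: [-2.4, -0.4, 9.8]
opening: 0.0438
gripper_force: 81.8
t 5.3 delta tool [ 0.2 -0.3  0.6] yaw -0.08 tilt [0.0009 0.001 ] F [-2.4 -0.4  9.8] open 43.8 grip 81.8
```

```bash
python3 -m creep '{"plan":[{"translation":[0,0,-15],"yaw":0},{"translation":[0,0,-40],"yaw":0},{"translation":[0,0,-75],"yaw":0},{"translation":[0,0,-100],"yaw":0},{"translation":[0,0,-110],"yaw":0},{"translation":[0,0,-110],"yaw":0},{"translation":[0,0,-110],"yaw":0}]}' | tail -5; python3 - <<'E'
from h import *
p,d,C,K=look("g1",[]); W=cloud(d,C,K); e=pose()[:3,3]
o=bot.get_obs(); print(o['time'],o['eef_pos'],o['opening'])
L=(W-e)@pose()[:3,:3]  # tool frame
L*=1e3
for lo,hi in((-22,-6),(-6,4),(4,40)):
    m=(abs(L[...,0])<45)&(abs(L[...,1])<30)&(L[...,2]>lo)&(L[...,2]<hi)
    P=L[m]; 
    if len(P)>20: print(lo,hi,len(P),np.percentile(P,[1,50,99],axis=0).round(1).tolist())
E
```

```text
eef_pos: [0.4369, 0.1934, 0.1503]
orientation: [[-0.023, 1.0, 0.0], [1.0, 0.023, 0.001], [0.001, 0.0, -1.0]]
ft_force: [-0.5, -0.5, -1.7]
opening: 0.0445
gripper_force: 82.5
5.9333 [0.43636855 0.19299372 0.14950936] 0.04441275296600976
-22 -6 10614 [[-19.6, -27.3, -21.6], [5.1, -0.2, -10.5], [24.2, 27.3, -6.2]]
-6 4 9772 [[-28.7, -26.0, -5.9], [18.0, 0.2, -2.4], [32.1, 26.0, 3.3]]
4 40 1858 [[10.7, -27.8, 4.1], [31.8, -0.2, 11.4], [32.3, 27.9, 22.3]]
```

View pics/g1.png

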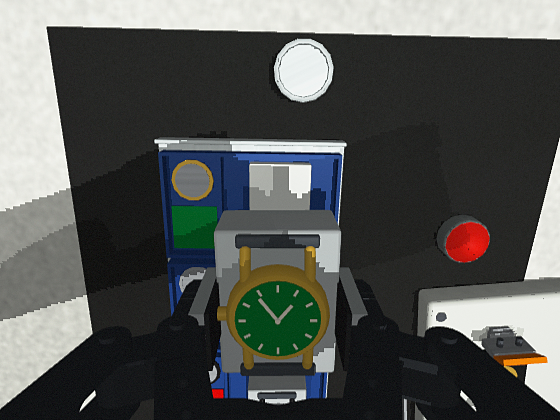

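The held green block reaches ±27 mm across the fingers and is centred (far face at tool x ≈ 32, against 31 nominal). It stands upright. I'll carry it over holder 1.

```bash
python3 go.py 614.9 61 130 6.4
```

```text
t 5.93 delta tool [-136.1  175.4   19.3] yaw -5.05 tilt [-0.0015 -0.0007] F [-0.8  0.5 -3.2] open 44.4 grip 82.5
```

```bash
python3 -m creep '{"plan":[{"translation":[-12,15,0],"yaw":-1},{"translation":[-34,44,2],"yaw":-2},{"translation":[-58,74,5],"yaw":-3},{"translation":[-81,104,9],"yaw":-4},{"translation":[-104,134,13],"yaw":-5},{"translation":[-123,158,17],"yaw":-5},{"translation":[-133,172,19],"yaw":-5},{"translation":[-136,175.4,19],"yaw":-5},{"translation":[-136,175.4,19],"yaw":-5},{"translation":[-136,175.4,19],"yaw":-5},{"translation":[-136,175.4,19],"yaw":-5}]}' | tail -5; python3 go.py 614.9 61 60 6.4
```

```text
eef_pos: [0.6142, 0.0627, 0.1307]
orientation: [[-0.112, 0.994, -0.002], [0.994, 0.112, 0.001], [0.001, -0.002, -1.0]]
ft_force: [-0.0, 0.4, -1.0]
opening: 0.0444
gripper_force: 82.3
t 6.85 delta tool [-1.8  0.7 70.7] yaw 0.02 tilt [-0.0024  0.0006] F [-0.   0.4 -1. ] open 44.4 grip 82.3
```

```bash
python3 -m creep '{"plan":[{"translation":[-1.5,0.6,15],"yaw":0},{"translation":[-1.5,0.6,30],"yaw":0},{"translation":[-1.5,0.6,38],"yaw":0},{"translation":[-1.5,0.6,40],"yaw":0},{"translation":[-1.5,0.6,40],"yaw":0},{"translation":[-1.5,0.6,40],"yaw":0}]}' | tail -5; python3 go.py 614.9 61 60 6.4; python3 - <<'E'
from h import *
look("g2",[]); print(pose()[:3,3])
E
```

```text
eef_pos: [0.6166, 0.0603, 0.0921]
orientation: [[-0.111, 0.994, 0.001], [0.994, 0.111, 0.0], [0.0, 0.001, -1.0]]
ft_force: [-0.0, 0.2, -1.2]
opening: 0.0446
gripper_force: 82.4
t 7.35 delta tool [ 0.8 -1.6 32.1] yaw -0.05 tilt [0.0005 0.0003] F [-0.   0.2 -1.2] open 44.6 grip 82.4
[0.61689582 0.06023315 0.09238097]
```

View pics/g2.png

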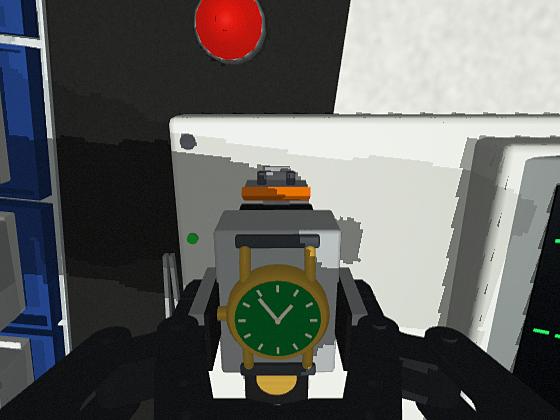

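```bash
cat > jaw.py <<'E'
from h import *
import sys
f=np.load(f"pics/{sys.argv[1]}.npz"); p,d,C,K=f['p'],f['d'],f['C'],f['K']
M=viewer.camera_model("wrist")['mount']; L=cloud(d,M,K)*1e3
hsv=cv2.cvtColor(p,cv2.COLOR_RGB2HSV)
m=((hsv[...,0]<16)&(hsv[...,1]>170)&(hsv[...,2]>120)).astype(np.uint8)
k,l,st,ce=cv2.connectedComponentsWithStats(m)
for i in range(1,k):
    if st[i,4]>150 and 0<ce[i][0]<560:
        P=L[l==i]; print("orange px",ce[i].round(),"tool x/y/z 2,50,98%",np.nanpercentile(P,[2,50,98],axis=0).round(1).tolist(), cv2.minAreaRect(np.nan_to_num(P[:,:2]).astype(np.float32)))
m=(hsv[...,0]>14)&(hsv[...,0]<30)&(hsv[...,1]>80)&(np.arange(420)[:,None]>368)
if m.sum()>30: print("gold",np.nanpercentile(L[m],[2,50,98],axis=0).round(1).tolist())
E
python3 jaw.py g2
```

```text
orange px [229.  27.] tool x/y/z 2,50,98% [[95.5, -39.1, 64.6], [107.7, -23.6, 70.0], [118.7, -10.1, 77.2]] ((59.901336669921875, -20.905534744262695), (32.46302032470703, 122.66624450683594), 85.58426666259766)
orange px [278. 192.] tool x/y/z 2,50,98% [[32.2, -15.6, 30.4], [36.9, 0.5, 32.0], [38.9, 13.0, 38.2]] ((19.506637573242188, -1.2523632049560547), (39.00777053833008, 29.79054069519043), 0.12384384870529175)
gold [[-95.2, -12.6, -3.3], [-87.0, -1.4, 54.6], [-29.6, 9.9, 55.6]]
```

```bash
python3 -m creep '{"plan":[{"translation":[0.9,-1.5,5],"yaw":0},{"translation":[0.9,-1.5,9],"yaw":0},{"translation":[0.9,-1.5,9],"yaw":0},{"translation":[0.9,-1.5,9],"yaw":0}]}' | tail -5; python3 go.py 614.9 61 60 6.4
```

```text
eef_pos: [0.6147, 0.0606, 0.0823]
orientation: [[-0.11, 0.994, -0.001], [0.994, 0.11, -0.0], [-0.0, -0.001, -1.0]]
ft_force: [0.1, 0.3, -0.7]
opening: 0.0444
gripper_force: 82.4
t 7.73 delta tool [ 0.4  0.3 22.3] yaw -0.08 tilt [-0.0006 -0.0001] F [ 0.1  0.3 -0.7] open 44.4 grip 82.4
```

Good. Now I'll press down.

```bash
python3 -m creep '{"plan":[{"translation":[0.4,0.3,4],"yaw":0},{"translation":[0.4,0.3,8],"yaw":0},{"translation":[0.4,0.3,12],"yaw":0},{"translation":[0.4,0.3,16],"yaw":0},{"translation":[0.4,0.3,19],"yaw":0},{"translation":[0.4,0.3,21],"yaw":0},{"translation":[0.4,0.3,22],"yaw":0},{"translation":[0.4,0.3,22],"yaw":0},{"translation":[0.4,0.3,22],"yaw":0}]}' ; python3 go.py 614.9 61 60 6.4
```

```text
time: 8.48
eef_pos: [0.6156, 0.0611, 0.0616]
orientation: [[-0.11, 0.994, 0.001], [0.994, 0.11, 0.001], [0.001, 0.001, -1.0]]
ft_force: [-3.1, 0.8, 11.7]
opening: 0.044
gripper_force: 84.0
t 8.48 delta tool [-0.  -0.7  1.6] yaw -0.09 tilt [0.0007 0.0007] F [-3.1  0.8 11.7] open 44.0 grip 84.0
```

```bash
python3 -m creep '{"plan":[{"translation":[0,-0.5,1],"yaw":0},{"translation":[0,-0.5,2],"yaw":0},{"translation":[0,-0.5,3],"yaw":0},{"translation":[0,-0.5,3],"yaw":0}]}' ; python3 go.py 614.9 61 60 6.4
```

```text
time: 8.82
eef_pos: [0.6157, 0.0611, 0.0616]
orientation: [[-0.11, 0.994, 0.002], [0.994, 0.11, 0.002], [0.002, 0.002, -1.0]]
ft_force: [-10.1, 0.7, 36.9]
opening: 0.0443
gripper_force: 87.0
t 8.82 delta tool [-0.  -0.8  1.6] yaw -0.1 tilt [0.0015 0.0021] F [-10.1   0.7  36.9] open 44.3 grip 87.0
```

Seated: 25.6 mm above the underside at the pick, and 61.6 − 25.6 = 36 mm, the seat height. I'll unload, open and rise.

```bash
python3 -m creep '{"plan":[{"translation":[0,0,-2.5],"yaw":0},{"translation":[0,0,-2.5],"yaw":0}]}' | tail -5; python3 -m creep '{"plan":[{"translation":[0,0,0],"yaw":0},{"translation":[0,0,0],"yaw":0},{"translation":[0,0,0],"yaw":0},{"translation":[0,0,0],"yaw":0},{"translation":[0,0,-10],"yaw":0},{"translation":[0,0,-30],"yaw":0},{"translation":[0,0,-65],"yaw":0},{"translation":[0,0,-100],"yaw":0},{"translation":[0,0,-110],"yaw":0},{"translation":[0,0,-110],"yaw":0}]}' 85|tail -5; python3 go.py 440 105 110 -2.8;  python3 - <<'E'
from h import *
look("g3",[]); print(pose()[:3,3])
E
python3 jaw.py g3
```

```text
eef_pos: [0.6155, 0.0611, 0.0616]
orientation: [[-0.11, 0.994, 0.002], [0.994, 0.11, 0.001], [0.001, 0.002, -1.0]]
ft_force: [-3.5, 0.8, 15.3]
opening: 0.0447
gripper_force: 84.6
eef_pos: [0.617, 0.0609, 0.1742]
orientation: [[-0.11, 0.994, 0.007], [0.994, 0.11, 0.002], [0.001, 0.007, -1.0]]
ft_force: [-0.3, 0.8, -1.0]
opening: 0.085
gripper_force: 0.0
t 9.82 delta tool [  63.2 -171.5   63.1] yaw 9.1 tilt [0.0067 0.0015] F [-0.3  0.8 -1. ] open 85.0 grip 0.0
[0.61560965 0.06103446 0.17194679]
orange px [241.  45.] tool x/y/z 2,50,98% [[94.8, -40.6, 146.7], [108.6, -25.7, 152.9], [123.5, -12.1, 159.5]] ((65.02679443359375, -8.767749786376953), (31.788583755493164, 127.32209777832031), 68.30247497558594)
orange px [275. 157.] tool x/y/z 2,50,98% [[32.4, -16.3, 112.7], [38.1, -2.2, 114.8], [40.9, 11.8, 124.2]] ((20.642833709716797, -2.38187313079834), (29.270931243896484, 41.29594039916992), 89.87544250488281)
orange px [ 22. 243.] tool x/y/z 2,50,98% [[-35.4, -195.2, 119.9], [-25.5, -184.4, 121.3], [-12.3, -169.4, 122.6]] ((-18.893592834472656, -98.32131958007812), (198.4013671875, 27.075729370117188), 86.89366149902344)
orange px [274. 260.] tool x/y/z 2,50,98% [[-39.1, -16.8, 112.5], [-35.0, -3.0, 114.7], [-33.0, 11.6, 118.2]] ((-36.36723327636719, -2.7140302658081055), (6.965935707092285, 29.242136001586914), 0.7320124506950378)
orange px [275. 352.] tool x/y/z 2,50,98% [[-134.2, -16.5, 112.7], [-115.2, -2.4, 118.0], [-111.8, 11.7, 130.5]] ((-67.89787292480469, -1.3858413696289062), (135.82333374023438, 29.750896453857422), 1.3516956567764282)
gold [[-180.6, -15.7, 112.6], [-164.8, -2.6, 136.1], [-131.7, 10.9, 137.7]]
```

View pics/g3.png

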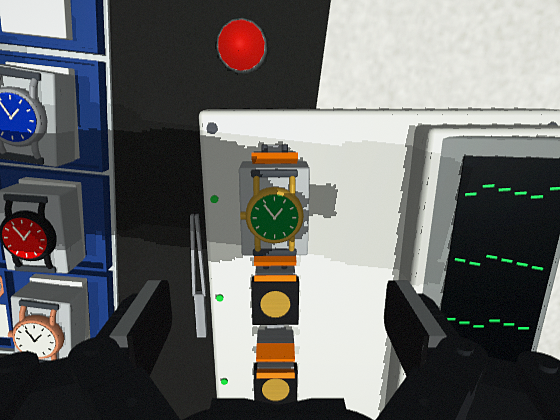

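```bash
cat > chk.py <<'E'
from h import *
import sys
f=np.load(f"pics/{sys.argv[1]}.npz"); p,d,C,K=f['p'],f['d'],f['C'],f['K']; W=cloud(d,C,K)*1e3
hsv=cv2.cvtColor(p,cv2.COLOR_RGB2HSV)
t=np.radians(6.4); R=np.array([[np.cos(t),np.sin(t)],[-np.sin(t),np.cos(t)]])
for n,c in enumerate([(614.9,61.8),(624.4,-22.5),(633.8,-107.2),(643.2,-191.7)]):
    Q=(W[...,:2]-c)@R.T
    m=(abs(Q[...,0])<32)&(abs(Q[...,1])<34)&(hsv[...,1]<60)&(W[...,2]>55)&(W[...,2]<68)
    j=(abs(Q[...,0])<25)&(abs(Q[...,1])<45)&(hsv[...,0]<16)&(hsv[...,1]>170)&(hsv[...,2]>100)&(W[...,2]>45)
    if m.sum()>300: print(n+1,"block",[np.round(v,1) for v in cv2.minAreaRect(Q[m].astype(np.float32))],"z",np.median(W[...,2][m]).round(1))
    if j.sum()>100: 
        P=Q[j]; print(n+1,"jaw x",np.percentile(P[:,0],[1,99]).round(1),"y+",[np.percentile(P[s*P[:,1]>0][:,1],[1,99]).round(1) for s in(1,-1) if (s*P[:,1]>0).sum()>20])
E
python3 chk.py g3; python3 m.py g3; python3 go.py 440 105 110 -2.8
```

```text
1 block [array([-0.1,  0.8]), array([46.1, 61.5]), np.float64(0.0)] z 63.3
1 jaw x [-14.3  14.7] y+ [array([31.2, 40.3]), array([-40.2, -33.9])]
2 jaw x [-14.7  14.7] y+ [array([34.2, 45. ]), array([-37. , -27.8])]
g3
blue rect c [444.6 104.3] size [61.9 38.8] ang 87.0 ztop 42.9 zmax 52.7 2649
red rect c [440.4  20.9] size [47.8 62.3] ang 1.3 ztop 43.0 zmax 52.8 2375
white rect c [440.7 -62.8] size [58.3 46.8] ang 87.6 ztop 43.0 zmax 52.9 1620
seat [624.4 -22.2] size [37.7 40.7] 6.5 z 37.2 px [275. 302.] 2068
seat [627.6 -50.3] size [28.5  2.4] 7.1 z 36.4 px [275. 333.] 246
seat [ 633.8 -104.9] size [37.3 37.4] 5.8 z 37.4 px [275. 389.] 1113
gold [624.6 -23.2] size [24.2 25.1] 3.6 z 37.5 px [275. 304.] 659
gold [ 634.  -107.4] size [32.9 26.1] 7.0 z 37.6 px [275. 389.] 552
t 9.87 delta tool [  63.  -169.9   61.4] yaw 9.11 tilt [0.0033 0.001 ] F [-0.8 -0.  -0.8] open 84.8 grip 0.0
```

Green is centred (−0.1, 0.8 mm), square (0°), with its top at 63.3 mm, i.e. fully down. Next, blue.

```bash
python3 -m creep '{"plan":[{"translation":[10,-25,10],"yaw":3},{"translation":[22,-60,20],"yaw":5},{"translation":[34,-94,30],"yaw":7},{"translation":[46,-128,40],"yaw":9.1},{"translation":[56,-152,50],"yaw":9.1},{"translation":[61,-165,58],"yaw":9.1},{"translation":[63,-170,61],"yaw":9.1},{"translation":[63,-170,61],"yaw":9.1},{"translation":[63,-170,61],"yaw":9.1},{"translation":[63,-170,61],"yaw":9.1}]}' | tail -5; python3 go.py 440 104.6 41 -2.8
```

```text
eef_pos: [0.4404, 0.1046, 0.1094]
orientation: [[0.049, 0.999, 0.002], [0.999, -0.049, -0.0], [0.0, 0.002, -1.0]]
ft_force: [0.7, 0.9, 0.3]
opening: 0.0851
gripper_force: 0.0
t 10.7 delta tool [-0.  -0.5 68.4] yaw -0.03 tilt [ 0.0016 -0.    ] F [0.7 0.9 0.3] open 85.1 grip 0.0
```

```bash
python3 -m creep '{"plan":[{"translation":[0,-0.4,25],"yaw":0},{"translation":[0,-0.4,50],"yaw":0},{"translation":[0,-0.4,63],"yaw":0},{"translation":[0,-0.4,68],"yaw":0},{"translation":[0,-0.4,68],"yaw":0},{"translation":[0,-0.4,68],"yaw":0}]}' 85 | tail -5;  python3 -m creep '{"plan":[{"translation":[0,0,0],"yaw":0},{"translation":[0,0,0],"yaw":0},{"translation":[0,0,0],"yaw":0},{"translation":[0,0,0],"yaw":0},{"translation":[0,0,0],"yaw":0},{"translation":[0,0,0],"yaw":0}]}' 40 80;  python3 go.py 440 104.6 41 -2.8; python3 -m creep '{"plan":[{"translation":[0,0,-15],"yaw":0},{"translation":[0,0,-40],"yaw":0},{"translation":[0,0,-75],"yaw":0},{"translation":[0,0,-90],"yaw":0},{"translation":[0,0,-90],"yaw":0}]}' | tail -5; python3 go.py 624.4 -23.4 130 6.4
```

```text
eef_pos: [0.4394, 0.1046, 0.0415]
orientation: [[0.049, 0.999, 0.001], [0.999, -0.049, 0.0], [0.0, 0.001, -1.0]]
ft_force: [-0.4, -0.1, -0.3]
opening: 0.0852
gripper_force: 0.0
time: 11.7
eef_pos: [0.4392, 0.1052, 0.0423]
orientation: [[0.049, 0.999, 0.002], [0.999, -0.049, 0.001], [0.001, 0.002, -1.0]]
ft_force: [-2.2, -0.1, 12.8]
opening: 0.0445
gripper_force: 81.5
t 11.7 delta tool [-0.5  0.8  1.3] yaw 0.02 tilt [0.0018 0.0012] F [-2.2 -0.1 12.8] open 44.5 grip 81.5
eef_pos: [0.4404, 0.1056, 0.1343]
orientation: [[0.049, 0.999, 0.006], [0.999, -0.049, 0.003], [0.004, 0.005, -1.0]]
ft_force: [0.3, 0.3, -2.0]
opening: 0.0442
gripper_force: 83.0
t 12.12 delta tool [-120.   190.1    4.9] yaw -9.18 tilt [0.0057 0.0033] F [ 0.3  0.3 -2. ] open 44.2 grip 83.0
```

```bash
python3 -m creep '{"plan":[{"translation":[-12,18,0],"yaw":-2},{"translation":[-32,50,1],"yaw":-4},{"translation":[-52,82,2],"yaw":-6},{"translation":[-72,114,3],"yaw":-8},{"translation":[-92,146,4],"yaw":-9.2},{"translation":[-108,171,4],"yaw":-9.2},{"translation":[-117,185,4],"yaw":-9.2},{"translation":[-120,190,4],"yaw":-9.2},{"translation":[-120,190,4],"yaw":-9.2},{"translation":[-120,190,4],"yaw":-9.2},{"translation":[-120,190,4],"yaw":-9.2},{"translation":[-120,190,4],"yaw":-9.2}]}' | tail -5; python3 go.py 624.4 -23.4 84 6.4
```

```text
eef_pos: [0.6212, -0.0228, 0.1268]
orientation: [[-0.113, 0.994, -0.001], [0.994, 0.113, 0.001], [0.001, -0.001, -1.0]]
ft_force: [0.0, 0.2, -1.5]
opening: 0.0442
gripper_force: 82.9
t 13.12 delta tool [-1.   3.1 42.8] yaw 0.11 tilt [-0.0012  0.0008] F [ 0.   0.2 -1.5] open 44.2 grip 82.9
```

```bash
python3 -m creep '{"plan":[{"translation":[-1,3,15],"yaw":0},{"translation":[-1,3,32],"yaw":0},{"translation":[-1,3,42],"yaw":0},{"translation":[-1,3,42.8],"yaw":0},{"translation":[-1,3,42.8],"yaw":0},{"translation":[-1,3,42.8],"yaw":0},{"translation":[-1,3,42.8],"yaw":0}]}' | tail -5; python3 go.py 624.4 -23.4 62 6.4
```

```text
eef_pos: [0.6254, -0.0244, 0.0846]
orientation: [[-0.112, 0.994, 0.0], [0.994, 0.112, 0.001], [0.001, 0.0, -1.0]]
ft_force: [-1.5, 1.8, -2.2]
opening: 0.0442
gripper_force: 82.9
t 13.7 delta tool [ 1.1 -0.9 22.6] yaw 0.04 tilt [0.0001 0.0005] F [-1.5  1.8 -2.2] open 44.2 grip 82.9
```

```bash
python3 -m creep '{"plan":[{"translation":[0.8,-0.6,3],"yaw":0},{"translation":[0.8,-0.6,3],"yaw":0},{"translation":[0.8,-0.6,3],"yaw":0}]}' | tail -5; python3 go.py 624.4 -23.4 62 6.4
```

```text
eef_pos: [0.6256, -0.0238, 0.082]
orientation: [[-0.112, 0.994, 0.002], [0.994, 0.112, 0.0], [0.0, 0.002, -1.0]]
ft_force: [1.0, 3.7, 1.5]
opening: 0.0447
gripper_force: 83.4
t 13.95 delta tool [ 0.5 -1.2 20. ] yaw 0.04 tilt [0.002  0.0004] F [1.  3.7 1.5] open 44.7 grip 83.4
```

```bash
python3 -m creep '{"plan":[{"translation":[0.5,-1,0],"yaw":0},{"translation":[0.5,-1,4],"yaw":0},{"translation":[0.5,-1,8],"yaw":0},{"translation":[0.5,-1,12],"yaw":0},{"translation":[0.5,-1,16],"yaw":0},{"translation":[0.5,-1,18],"yaw":0},{"translation":[0.5,-1,20],"yaw":0},{"translation":[0.5,-1,21],"yaw":0},{"translation":[0.5,-1,21],"yaw":0}]}' ; python3 go.py 624.4 -23.4 62 6.4
```

```text
time: 14.7
eef_pos: [0.6235, -0.024, 0.0623]
orientation: [[-0.111, 0.994, -0.0], [0.994, 0.111, 0.001], [0.001, -0.0, -1.0]]
ft_force: [-8.1, 2.4, 24.0]
opening: 0.0441
gripper_force: 86.0
t 14.7 delta tool [0.5 1.  0.3] yaw -0.01 tilt [-0.0005  0.001 ] F [-8.1  2.4 24. ] open 44.1 grip 86.0
```

```bash
python3 -m creep '{"plan":[{"translation":[0.3,0.7,0],"yaw":0},{"translation":[0.3,0.7,1],"yaw":0},{"translation":[0.3,0.7,1],"yaw":0}]}'; python3 -m creep '{"plan":[{"translation":[0,0,-2],"yaw":0},{"translation":[0,0,-2],"yaw":0}]}' | tail -5; python3 -m creep '{"plan":[{"translation":[0,0,0],"yaw":0},{"translation":[0,0,0],"yaw":0},{"translation":[0,0,0],"yaw":0},{"translation":[0,0,0],"yaw":0},{"translation":[0,0,-10],"yaw":0},{"translation":[0,0,-30],"yaw":0},{"translation":[0,0,-65],"yaw":0},{"translation":[0,0,-100],"yaw":0},{"translation":[0,0,-110],"yaw":0},{"translation":[0,0,-110],"yaw":0},{"translation":[0,0,-110],"yaw":0}]}' 85|tail -5;  python3 - <<'E'
from h import *
look("b3",[]); print(pose()[:3,3])
E
python3 chk.py b3;  python3 m.py b3;python3 go.py 440.4 20.8 110 2.4
```

```text
time: 14.95
eef_pos: [0.6235, -0.024, 0.0622]
orientation: [[-0.111, 0.994, -0.002], [0.994, 0.111, 0.001], [0.001, -0.002, -1.0]]
ft_force: [-14.0, 2.8, 34.9]
opening: 0.0444
gripper_force: 87.2
eef_pos: [0.6235, -0.024, 0.0624]
orientation: [[-0.111, 0.994, -0.001], [0.994, 0.111, 0.0], [0.0, -0.001, -1.0]]
ft_force: [-7.0, 1.3, 17.1]
opening: 0.044
gripper_force: 85.3
eef_pos: [0.6245, -0.0233, 0.172]
orientation: [[-0.112, 0.994, 0.001], [0.994, 0.112, 0.0], [0.0, 0.001, -1.0]]
ft_force: [-0.8, 0.4, -1.2]
opening: 0.0849
gripper_force: 0.0
[ 0.62375356 -0.02318948  0.17073163]
1 block [array([-0.2,  0.1]), array([46.1, 61.8]), np.float64(0.1)] z 63.2
1 jaw x [-14.6  14.6] y+ [array([32.8, 39.6]), array([-39.7, -32.2])]
2 block [array([-1.7,  0.3]), array([46.1, 62.2]), np.float64(0.1)] z 63.4
2 jaw x [-14.7  14.7] y+ [array([31.2, 39.7]), array([-39.6, -34.1])]
3 jaw x [-14.6  14.9] y+ [array([34.8, 37.8]), array([-36.7, -27.9])]
b3
red rect c [447.7  20.7] size [33.5 62.3] ang 1.4 ztop 42.9 zmax 52.6 2401
white rect c [443.9 -65.2] size [62.7 40.9] ang 86.5 ztop 43.0 zmax 52.9 2074
seat [ 633.8 -106.8] size [37.5 40.7] 7.2 z 37.2 px [278. 304.] 2071
seat [ 636.8 -134.6] size [29.1  2.6] 7.3 z 36.4 px [278. 335.] 248
seat [ 642.9 -188. ] size [37.6 34.4] 6.3 z 37.5 px [278. 389.] 1050
gold [ 633.8 -107.2] size [25.  24.3] 74.3 z 37.5 px [278. 306.] 665
gold [ 643.9 -191.7] size [32.7 27. ] 7.3 z 37.6 px [278. 391.] 573
t 16.08 delta tool [  64.2 -177.2   60.9] yaw 4.03 tilt [-0.001   0.0002] F [-1.   0.9  0.1] open 85.1 grip 0.0
```

Blue is down and square but 1.7 mm toward the robot. I'll re-grip it with the fingers centred on the holder, so they pull it central.

```bash
python3 go.py 624.6 -23.2 64 6.4; python3 -m creep '{"plan":[{"translation":[0,0.7,25],"yaw":0},{"translation":[0,0.7,60],"yaw":0},{"translation":[0,0.7,85],"yaw":0},{"translation":[0,0.7,100],"yaw":0},{"translation":[0,0.7,106],"yaw":0},{"translation":[0,0.7,106],"yaw":0},{"translation":[0,0.7,106],"yaw":0},{"translation":[0,0.7,106],"yaw":0}]}'|tail -5;python3 go.py 624.6 -23.2 64 6.4
```

```text
t 16.08 delta tool [-1.000e-01  9.000e-01  1.067e+02] yaw 0.03 tilt [-0.001   0.0002] F [-1.   0.9  0.1] open 85.1 grip 0.0
eef_pos: [0.6257, -0.0235, 0.0661]
orientation: [[-0.112, 0.994, 0.001], [0.994, 0.112, -0.0], [-0.0, 0.001, -1.0]]
ft_force: [0.2, 0.5, 0.3]
opening: 0.0852
gripper_force: 0.0
t 16.75 delta tool [ 0.4 -1.1  2.1] yaw 0.01 tilt [ 0.0013 -0.0001] F [0.2 0.5 0.3] open 85.2 grip 0.0
```

```bash
python3 -m creep '{"plan":[{"translation":[0.2,-0.7,2],"yaw":0},{"translation":[0.2,-0.7,2],"yaw":0},{"translation":[0.2,-0.7,2],"yaw":0}]}'|tail -5;python3 go.py 624.6 -23.2 64 6.4; python3 -m creep '{"plan":[{"translation":[0,0,0],"yaw":0},{"translation":[0,0,0],"yaw":0},{"translation":[0,0,0],"yaw":0},{"translation":[0,0,0],"yaw":0},{"translation":[0,0,0],"yaw":0},{"translation":[0,0,0],"yaw":0}]}' 40 80; python3 go.py 624.6 -23.2 64 6.4
```

```text
eef_pos: [0.6246, -0.0231, 0.0639]
orientation: [[-0.112, 0.994, 0.001], [0.994, 0.112, 0.0], [0.0, 0.001, -1.0]]
ft_force: [0.3, 1.0, 0.3]
opening: 0.0852
gripper_force: 0.0
t 17.0 delta tool [-0.1 -0.  -0.1] yaw 0.02 tilt [0.001  0.0002] F [0.3 1.  0.3] open 85.2 grip 0.0
time: 17.5
eef_pos: [0.6242, -0.0233, 0.0638]
orientation: [[-0.112, 0.994, -0.0], [0.994, 0.112, 0.0], [0.0, -0.0, -1.0]]
ft_force: [-2.8, -0.5, 5.3]
opening: 0.044
gripper_force: 82.7
t 17.5 delta tool [ 0.   0.4 -0.2] yaw 0.01 tilt [-0.0003  0.0002] F [-2.8 -0.5  5.3] open 44.0 grip 82.7
```

Centred at x = 624.2. A short push (2 mm) to be sure it is seated, then release and rise.

```bash
python3 -m creep '{"plan":[{"translation":[0,0,1],"yaw":0},{"translation":[0,0,2],"yaw":0},{"translation":[0,0,2],"yaw":0},{"translation":[0,0,0.3],"yaw":0},{"translation":[0,0,0.3],"yaw":0}]}'; python3 -m creep '{"plan":[{"translation":[0,0,0],"yaw":0},{"translation":[0,0,0],"yaw":0},{"translation":[0,0,0],"yaw":0},{"translation":[0,0,0],"yaw":0},{"translation":[0,0,-10],"yaw":0},{"translation":[0,0,-30],"yaw":0},{"translation":[0,0,-65],"yaw":0},{"translation":[0,0,-100],"yaw":0},{"translation":[0,0,-110],"yaw":0},{"translation":[0,0,-110],"yaw":0},{"translation":[0,0,-110],"yaw":0}]}' 85|tail -5;  python3 - <<'E'
from h import *
look("b4",[]); print(pose()[:3,3])
E
python3 chk.py b4;python3 go.py 440.4 20.8 110 2
```

```text
time: 17.92
eef_pos: [0.6242, -0.0232, 0.0638]
orientation: [[-0.112, 0.994, -0.0], [0.994, 0.112, 0.0], [0.0, -0.0, -1.0]]
ft_force: [-4.3, -0.1, 8.9]
opening: 0.0441
gripper_force: 84.2
eef_pos: [0.6246, -0.0231, 0.1738]
orientation: [[-0.112, 0.994, 0.002], [0.994, 0.112, 0.0], [0.0, 0.002, -1.0]]
ft_force: [0.2, 0.1, 0.1]
opening: 0.0852
gripper_force: 0.0
[ 0.62381854 -0.02293743  0.17253133]
1 block [array([-0.2,  0.2]), array([46.1, 61.7]), np.float64(0.1)] z 63.2
1 jaw x [-14.6  14.7] y+ [array([32.8, 39.7]), array([-44. , -32.6])]
2 block [array([-1. ,  0.1]), array([46.2, 62.4]), np.float64(0.0)] z 63.4
2 jaw x [-14.7  14.7] y+ [array([31. , 39.9]), array([-40.3, -34.1])]
3 jaw x [-14.6  14.5] y+ [array([34.7, 45. ]), array([-37.3, -27.3])]
t 18.88 delta tool [  64.  -177.3   62.7] yaw 4.43 tilt [-0.0008  0.0003] F [-0.1  0.8 -0.2] open 85.0 grip 0.0
```

```bash
python3 -m creep '{"plan":[{"translation":[10,-25,10],"yaw":2},{"translation":[22,-60,20],"yaw":4},{"translation":[34,-94,30],"yaw":4},{"translation":[46,-128,40],"yaw":4},{"translation":[56,-156,50],"yaw":4},{"translation":[62,-172,58],"yaw":4},{"translation":[64,-177.3,62.7],"yaw":4},{"translation":[64,-177.3,62.7],"yaw":4},{"translation":[64,-177.3,62.7],"yaw":4},{"translation":[64,-177.3,62.7],"yaw":4}]}' | tail -5; python3 go.py 440.4 20.8 41 2.4
```

```text
eef_pos: [0.4428, 0.0204, 0.1106]
orientation: [[-0.042, 0.999, 0.002], [0.999, 0.042, -0.0], [-0.0, 0.002, -1.0]]
ft_force: [0.6, 0.2, -0.1]
opening: 0.0846
gripper_force: 0.0
t 19.72 delta tool [ 0.6 -2.5 69.6] yaw -0.01 tilt [ 0.0017 -0.0003] F [ 0.6  0.2 -0.1] open 84.6 grip 0.0
```

```bash
python3 -m creep '{"plan":[{"translation":[0.4,-1.8,25],"yaw":0},{"translation":[0.4,-1.8,50],"yaw":0},{"translation":[0.4,-1.8,63],"yaw":0},{"translation":[0.4,-1.8,69.3],"yaw":0},{"translation":[0.4,-1.8,69.3],"yaw":0},{"translation":[0.4,-1.8,69.3],"yaw":0}]}' 85 | tail -5;  python3 -m creep '{"plan":[{"translation":[0,0,0],"yaw":0},{"translation":[0,0,0],"yaw":0},{"translation":[0,0,0],"yaw":0},{"translation":[0,0,0],"yaw":0},{"translation":[0,0,0],"yaw":0},{"translation":[0,0,0],"yaw":0}]}' 40 80;  python3 go.py 440.4 20.8 41 2.4; python3 -m creep '{"plan":[{"translation":[0,0,-15],"yaw":0},{"translation":[0,0,-40],"yaw":0},{"translation":[0,0,-75],"yaw":0},{"translation":[0,0,-90],"yaw":0},{"translation":[0,0,-90],"yaw":0},{"translation":[0,0,-90],"yaw":0}]}' | tail -5; python3 go.py 634.2 -107.9 130 6.4
```

```text
eef_pos: [0.4402, 0.0206, 0.0413]
orientation: [[-0.042, 0.999, 0.001], [0.999, 0.042, -0.0], [-0.0, 0.001, -1.0]]
ft_force: [0.2, -0.5, 0.4]
opening: 0.0851
gripper_force: 0.0
time: 20.72
eef_pos: [0.4399, 0.0211, 0.0421]
orientation: [[-0.042, 0.999, 0.002], [0.999, 0.042, 0.001], [0.001, 0.002, -1.0]]
ft_force: [-1.5, -0.0, 12.6]
opening: 0.0442
gripper_force: 81.5
t 20.72 delta tool [-0.3  0.5  1.1] yaw 0.02 tilt [0.0017 0.0009] F [-1.5 -0.  12.6] open 44.2 grip 81.5
eef_pos: [0.4395, 0.0214, 0.1316]
orientation: [[-0.043, 0.999, 0.002], [0.999, 0.043, 0.001], [0.001, 0.002, -1.0]]
ft_force: [-0.4, -0.4, -2.3]
opening: 0.0446
gripper_force: 83.0
t 21.22 delta tool [-137.5  189.     1.8] yaw -3.95 tilt [0.0021 0.0012] F [-0.4 -0.4 -2.3] open 44.6 grip 83.0
```

```bash
python3 -m creep '{"plan":[{"translation":[-13,18,0],"yaw":-2},{"translation":[-35,48,0],"yaw":-4},{"translation":[-57,79,0],"yaw":-4},{"translation":[-80,110,0],"yaw":-4},{"translation":[-102,140,0],"yaw":-4},{"translation":[-121,166,0],"yaw":-4},{"translation":[-133,182,0],"yaw":-4},{"translation":[-137.5,189,0],"yaw":-4},{"translation":[-137.5,189,0],"yaw":-4},{"translation":[-137.5,189,0],"yaw":-4},{"translation":[-137.5,189,0],"yaw":-4},{"translation":[-137.5,189,0],"yaw":-4}]}' | tail -5; python3 go.py 634.2 -107.9 88 6.4
```

```text
eef_pos: [0.6326, -0.107, 0.1305]
orientation: [[-0.113, 0.994, -0.002], [0.994, 0.113, 0.001], [0.001, -0.001, -1.0]]
ft_force: [0.4, -0.6, -2.0]
opening: 0.0445
gripper_force: 82.8
t 22.22 delta tool [-1.1  1.6 42.5] yaw 0.09 tilt [-0.0016  0.0011] F [ 0.4 -0.6 -2. ] open 44.5 grip 82.8
```

```bash
python3 -m creep '{"plan":[{"translation":[-0.8,1.2,15],"yaw":0},{"translation":[-0.8,1.2,32],"yaw":0},{"translation":[-0.8,1.2,42],"yaw":0},{"translation":[-0.8,1.2,42.5],"yaw":0},{"translation":[-0.8,1.2,42.5],"yaw":0},{"translation":[-0.8,1.2,42.5],"yaw":0},{"translation":[-0.8,1.2,42.5],"yaw":0},{"translation":[-0.8,1.2,42.5],"yaw":0}]}' | tail -5; python3 go.py 634.2 -107.9 62 6.4
```

```text
eef_pos: [0.6356, -0.1093, 0.0893]
orientation: [[-0.112, 0.994, 0.001], [0.994, 0.112, -0.0], [-0.0, 0.001, -1.0]]
ft_force: [0.2, 0.7, -1.7]
opening: 0.0441
gripper_force: 82.9
t 22.88 delta tool [ 1.5 -1.3 27.3] yaw 0.02 tilt [ 0.0015 -0.0001] F [ 0.2  0.7 -1.7] open 44.1 grip 82.9
```

```bash
python3 -m creep '{"plan":[{"translation":[1.5,-0.9,4],"yaw":0},{"translation":[1.5,-0.9,4],"yaw":0},{"translation":[1.5,-0.9,4],"yaw":0},{"translation":[1.5,-0.9,4],"yaw":0}]}' | tail -5; python3 go.py 634.2 -107.9 62 6.4
```

```text
eef_pos: [0.634, -0.1077, 0.0845]
orientation: [[-0.112, 0.994, -0.0], [0.994, 0.112, 0.0], [0.0, -0.0, -1.0]]
ft_force: [0.4, 0.8, -1.1]
opening: 0.0444
gripper_force: 82.9
t 23.22 delta tool [-0.3  0.2 22.5] yaw 0.02 tilt [-0.      0.0001] F [ 0.4  0.8 -1.1] open 44.4 grip 82.9
```

```bash
python3 -m creep '{"plan":[{"translation":[-0.2,0.3,4],"yaw":0},{"translation":[-0.2,0.3,8],"yaw":0},{"translation":[-0.2,0.3,12],"yaw":0},{"translation":[-0.2,0.3,16],"yaw":0},{"translation":[-0.2,0.3,20],"yaw":0},{"translation":[-0.2,0.3,22],"yaw":0},{"translation":[-0.2,0.3,23],"yaw":0},{"translation":[-0.2,0.3,24],"yaw":0},{"translation":[-0.2,0.3,24],"yaw":0}]}' ; python3 go.py 634.2 -107.9 62 6.4
```

```text
time: 23.97
eef_pos: [0.6347, -0.1076, 0.0622]
orientation: [[-0.112, 0.994, 0.001], [0.994, 0.112, 0.001], [0.001, 0.001, -1.0]]
ft_force: [-5.9, 3.3, 18.7]
opening: 0.0446
gripper_force: 85.1
t 23.97 delta tool [-0.2 -0.5  0.2] yaw 0.02 tilt [0.0005 0.0013] F [-5.9  3.3 18.7] open 44.6 grip 85.1
```

```bash
python3 -m creep '{"plan":[{"translation":[0,0,1],"yaw":0},{"translation":[0,0,1.5],"yaw":0},{"translation":[0,0,1.5],"yaw":0}]}'; python3 -m creep '{"plan":[{"translation":[0,0,-2],"yaw":0},{"translation":[0,0,-2],"yaw":0}]}' | tail -5; python3 -m creep '{"plan":[{"translation":[0,0,0],"yaw":0},{"translation":[0,0,0],"yaw":0},{"translation":[0,0,0],"yaw":0},{"translation":[0,0,0],"yaw":0},{"translation":[0,0,-10],"yaw":0},{"translation":[0,0,-30],"yaw":0},{"translation":[0,0,-65],"yaw":0},{"translation":[0,0,-100],"yaw":0},{"translation":[0,0,-110],"yaw":0},{"translation":[0,0,-110],"yaw":0},{"translation":[0,0,-110],"yaw":0}]}' 85|tail -5;  python3 - <<'E'
from h import *
look("r3",[]); print(pose()[:3,3])
E
python3 chk.py r3;  python3 m.py r3;python3 go.py 440.5 -65.3 110 -2.3
```

```text
time: 24.22
eef_pos: [0.6347, -0.1076, 0.0622]
orientation: [[-0.112, 0.994, 0.001], [0.994, 0.112, 0.002], [0.002, 0.001, -1.0]]
ft_force: [-10.3, 4.3, 30.0]
opening: 0.0441
gripper_force: 86.7
eef_pos: [0.6347, -0.1076, 0.0622]
orientation: [[-0.112, 0.994, 0.001], [0.994, 0.112, 0.001], [0.001, 0.001, -1.0]]
ft_force: [-3.9, 3.1, 14.1]
opening: 0.0442
gripper_force: 84.8
eef_pos: [0.6345, -0.1079, 0.1717]
orientation: [[-0.112, 0.994, 0.001], [0.994, 0.112, 0.0], [0.0, 0.001, -1.0]]
ft_force: [-1.0, -0.6, -1.2]
opening: 0.0849
gripper_force: 0.0
[ 0.63378439 -0.107623    0.17042502]
2 block [array([-1. , -0.3]), array([46.1, 61.6]), np.float64(0.1)] z 63.4
2 jaw x [-14.7  14.5] y+ [array([32.4, 39.7]), array([-44.9, -32.5])]
3 block [array([0.1, 0.6]), array([46. , 61.8]), np.float64(0.0)] z 63.4
3 jaw x [-14.7  14.6] y+ [array([ 0.2, 40.3]), array([-39.3,  -0.4])]
4 jaw x [-14.2  14.8] y+ [array([34.2, 38. ]), array([-36.7, -27.8])]
r3
white rect c [453.3 -66.4] size [62.2 22.1] ang 86.9 ztop 42.8 zmax 52.3 1990
seat [ 643.4 -191.2] size [37.5 41.2] 5.8 z 37.2 px [277. 304.] 2079
seat [ 646.6 -219.2] size [28.9  2.5] 6.6 z 36.4 px [277. 335.] 251
gold [ 643.2 -191.9] size [24.  25.2] 7.0 z 37.4 px [277. 306.] 670
t 25.35 delta tool [  63.7 -187.3   60.6] yaw 8.73 tilt [-0.001   0.0003] F [ 0.   0.3 -0.2] open 84.8 grip 0.0
```

Red is central, square and down. Next, white.

```bash
python3 -m creep '{"plan":[{"translation":[10,-25,10],"yaw":2},{"translation":[22,-60,20],"yaw":5},{"translation":[34,-96,30],"yaw":8.8},{"translation":[46,-132,40],"yaw":8.8},{"translation":[56,-162,50],"yaw":8.8},{"translation":[62,-181,58],"yaw":8.8},{"translation":[63.7,-187.5,60.6],"yaw":8.8},{"translation":[63.7,-187.5,60.6],"yaw":8.8},{"translation":[63.7,-187.5,60.6],"yaw":8.8},{"translation":[63.7,-187.5,60.6],"yaw":8.8},{"translation":[63.7,-187.5,60.6],"yaw":8.8}]}' | tail -5; python3 go.py 440.5 -65.3 41 -2.4
```

```text
eef_pos: [0.4427, -0.0659, 0.1107]
orientation: [[0.042, 0.999, 0.002], [0.999, -0.042, -0.001], [-0.0, 0.002, -1.0]]
ft_force: [-0.3, 0.0, 0.3]
opening: 0.0852
gripper_force: 0.0
t 26.27 delta tool [ 0.5 -2.3 69.7] yaw 0.01 tilt [ 0.0017 -0.0005] F [-0.3  0.   0.3] open 85.2 grip 0.0
```

```bash
python3 -m creep '{"plan":[{"translation":[0.4,-1.7,25],"yaw":0},{"translation":[0.4,-1.7,50],"yaw":0},{"translation":[0.4,-1.7,63],"yaw":0},{"translation":[0.4,-1.7,69.3],"yaw":0},{"translation":[0.4,-1.7,69.3],"yaw":0},{"translation":[0.4,-1.7,69.3],"yaw":0}]}' 85 | tail -5;  python3 -m creep '{"plan":[{"translation":[0,0,0],"yaw":0},{"translation":[0,0,0],"yaw":0},{"translation":[0,0,0],"yaw":0},{"translation":[0,0,0],"yaw":0},{"translation":[0,0,0],"yaw":0},{"translation":[0,0,0],"yaw":0}]}' 40 80;  python3 go.py 440.5 -65.3 41 -2.4; python3 -m creep '{"plan":[{"translation":[0,0,-15],"yaw":0},{"translation":[0,0,-40],"yaw":0},{"translation":[0,0,-75],"yaw":0},{"translation":[0,0,-90],"yaw":0},{"translation":[0,0,-90],"yaw":0},{"translation":[0,0,-90],"yaw":0}]}' | tail -5; python3 go.py 643.5 -192.4 130 6.4
```

```text
eef_pos: [0.4399, -0.0654, 0.0413]
orientation: [[0.042, 0.999, 0.0], [0.999, -0.042, -0.0], [-0.0, 0.0, -1.0]]
ft_force: [-0.4, -0.1, 0.6]
opening: 0.0851
gripper_force: 0.0
time: 27.27
eef_pos: [0.44, -0.0651, 0.0422]
orientation: [[0.042, 0.999, 0.002], [0.999, -0.042, 0.001], [0.001, 0.002, -1.0]]
ft_force: [-2.1, 0.0, 12.5]
opening: 0.0446
gripper_force: 81.5
t 27.27 delta tool [-0.2  0.5  1.2] yaw 0.02 tilt [0.0018 0.0007] F [-2.1  0.  12.5] open 44.6 grip 81.5
eef_pos: [0.4396, -0.0647, 0.1317]
orientation: [[0.041, 0.999, 0.002], [0.999, -0.041, 0.001], [0.001, 0.002, -1.0]]
ft_force: [0.2, 0.2, -2.4]
opening: 0.0444
gripper_force: 83.1
t 27.77 delta tool [-119.3  208.9    2. ] yaw -8.74 tilt [0.0022 0.0009] F [ 0.2  0.2 -2.4] open 44.4 grip 83.1
```

```bash
python3 -m creep '{"plan":[{"translation":[-11,19,0],"yaw":-2},{"translation":[-30,52,0],"yaw":-4},{"translation":[-49,86,0],"yaw":-6},{"translation":[-68,120,0],"yaw":-8.7},{"translation":[-87,153,0],"yaw":-8.7},{"translation":[-104,182,0],"yaw":-8.7},{"translation":[-115,201,0],"yaw":-8.7},{"translation":[-119.3,209,0],"yaw":-8.7},{"translation":[-119.3,209,0],"yaw":-8.7},{"translation":[-119.3,209,0],"yaw":-8.7},{"translation":[-119.3,209,0],"yaw":-8.7},{"translation":[-119.3,209,0],"yaw":-8.7}]}' | tail -5; python3 go.py 643.5 -192.4 88 6.4
```

```text
eef_pos: [0.6418, -0.1917, 0.1306]
orientation: [[-0.111, 0.994, -0.002], [0.994, 0.111, 0.001], [0.001, -0.001, -1.0]]
ft_force: [0.2, -1.4, -0.8]
opening: 0.044
gripper_force: 82.9
t 28.77 delta tool [-0.9  1.7 42.6] yaw -0.03 tilt [-0.0016  0.0012] F [ 0.2 -1.4 -0.8] open 44.0 grip 82.9
```

```bash
python3 -m creep '{"plan":[{"translation":[0.3,0.2,15],"yaw":0},{"translation":[0.3,0.2,32],"yaw":0},{"translation":[0.3,0.2,44],"yaw":0},{"translation":[0.3,0.2,46.5],"yaw":0},{"translation":[0.3,0.2,46.5],"yaw":0},{"translation":[0.3,0.2,46.5],"yaw":0},{"translation":[0.3,0.2,46.5],"yaw":0},{"translation":[0.3,0.2,46.5],"yaw":0}]}' | tail -5; python3 go.py 643.5 -192.4 62 6.4
```

```text
eef_pos: [0.6438, -0.1929, 0.0856]
orientation: [[-0.11, 0.994, 0.002], [0.994, 0.11, -0.0], [-0.0, 0.002, -1.0]]
ft_force: [-0.0, 0.3, -2.1]
opening: 0.0445
gripper_force: 83.0
t 29.43 delta tool [ 0.5 -0.3 23.6] yaw -0.08 tilt [ 0.0016 -0.0003] F [-0.   0.3 -2.1] open 44.5 grip 83.0
```

```bash
python3 -m creep '{"plan":[{"translation":[0.4,0,4],"yaw":0},{"translation":[0.4,0,8],"yaw":0},{"translation":[0.4,0,12],"yaw":0},{"translation":[0.4,0,16],"yaw":0},{"translation":[0.4,0,20],"yaw":0},{"translation":[0.4,0,22],"yaw":0},{"translation":[0.4,0,24],"yaw":0},{"translation":[0.4,0,25],"yaw":0},{"translation":[0.4,0,25],"yaw":0}]}' ; python3 go.py 643.5 -192.4 62 6.4
```

```text
time: 30.18
eef_pos: [0.6437, -0.192, 0.0623]
orientation: [[-0.11, 0.994, 0.001], [0.994, 0.11, 0.001], [0.001, 0.001, -1.0]]
ft_force: [-6.2, 6.3, 23.2]
opening: 0.0441
gripper_force: 86.1
t 30.18 delta tool [-0.3 -0.2  0.3] yaw -0.07 tilt [0.001  0.0015] F [-6.2  6.3 23.2] open 44.1 grip 86.1
```

```bash
python3 -m creep '{"plan":[{"translation":[0,0,1],"yaw":0},{"translation":[0,0,1],"yaw":0},{"translation":[0,0,1],"yaw":0}]}'; python3 -m creep '{"plan":[{"translation":[0,0,-2],"yaw":0},{"translation":[0,0,-2],"yaw":0}]}' | tail -5; python3 -m creep '{"plan":[{"translation":[0,0,0],"yaw":0},{"translation":[0,0,0],"yaw":0},{"translation":[0,0,0],"yaw":0},{"translation":[0,0,0],"yaw":0},{"translation":[0,0,-10],"yaw":0},{"translation":[0,0,-30],"yaw":0},{"translation":[0,0,-65],"yaw":0},{"translation":[0,0,-100],"yaw":0},{"translation":[0,0,-135],"yaw":0},{"translation":[10,0,-170],"yaw":0},{"translation":[40,0,-200],"yaw":0},{"translation":[75,0,-215],"yaw":0}]}' 85|tail -5; python3 -m creep '{"plan":[{"translation":[20,0,-5],"yaw":0},{"translation":[40,0,-10],"yaw":0},{"translation":[50,0,-10],"yaw":0},{"translation":[50,0,-10],"yaw":0},{"translation":[50,0,-10],"yaw":0}]}'|tail -5;  python3 - <<'E'
from h import *
look("f3",[]); print(bot.get_obs()['time'],pose()[:3,3])
E
python3 chk.py f3
```

```text
time: 30.43
eef_pos: [0.6437, -0.1921, 0.0623]
orientation: [[-0.11, 0.994, 0.001], [0.994, 0.11, 0.002], [0.002, 0.001, -1.0]]
ft_force: [-9.9, 5.2, 32.1]
opening: 0.0441
gripper_force: 87.0
eef_pos: [0.6437, -0.192, 0.0623]
orientation: [[-0.11, 0.994, 0.001], [0.994, 0.11, 0.001], [0.001, 0.001, -1.0]]
ft_force: [-4.2, 3.4, 16.4]
opening: 0.044
gripper_force: 85.2
eef_pos: [0.6357, -0.1212, 0.2808]
orientation: [[-0.104, 0.995, 0.006], [0.995, 0.104, -0.003], [-0.003, 0.006, -1.0]]
ft_force: [1.8, 1.0, -0.3]
opening: 0.085
gripper_force: 0.0
eef_pos: [0.6292, -0.0685, 0.2854]
orientation: [[-0.11, 0.994, -0.001], [0.994, 0.11, -0.001], [-0.001, -0.001, -1.0]]
ft_force: [-0.3, -1.2, 0.4]
opening: 0.0847
gripper_force: 0.0
32.0667 [ 0.62909255 -0.06965739  0.28524508]
1 block [array([-0.3, -5.8]), array([46. , 50.5]), np.float64(0.1)] z 63.1
1 jaw x [-14.8  14.5] y+ [array([-39.9, -31.9])]
2 block [array([-1.1,  0.1]), array([61., 46.]), np.float64(90.0)] z 63.4
2 jaw x [-14.6  14.6] y+ [array([31.4, 45. ]), array([-39.7, -32.9])]
3 block [array([0.2, 0.3]), array([46. , 62.4]), np.float64(0.0)] z 63.4
3 jaw x [-14.1  14.8] y+ [array([ 0.3, 40. ]), array([-44.6,  -0.4])]
4 block [array([0. , 0.8]), array([62.5, 45.6]), np.float64(89.2)] z 63.4
4 jaw x [-14.9  18.2] y+ [array([ 1.1, 44.9]), array([-40.1, -16.6])]
```

View pics/f3.png

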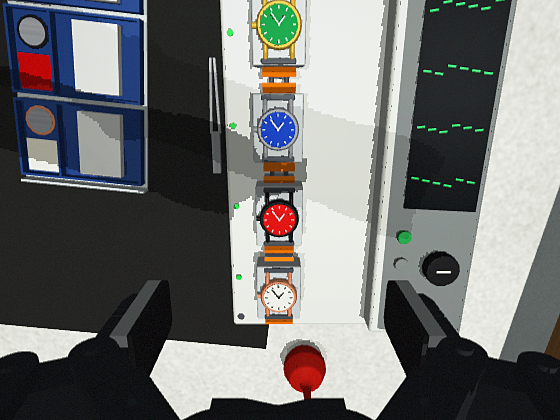

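The picture shows green (279,24), blue (278,129), red (279,218) and white (279,296) in holders 1 to 4. All are square, with tops at about 63.3 mm and within about 1 mm of centre, and the arm is clear. I'm handing the job in.

```bash
python3 -c "
from plant import job; print(job.sign_off())"
```

```text
the job is handed in; nothing more can be done
None
```

All four watches are fully down, square and within about 1 mm of centre in their holders, in tray order (green, blue, red, white from the left); I let go of each and handed the job in at about 32 s with the arm clear.

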